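Switch on the guarded toggle of the bench test box

ROBOT

A 6-joint arm with a two-finger parallel gripper is mounted at the origin on the work surface. World frame = base frame: x ahead of the robot, y to its left, z up, the work surface at z = 0. Lengths are in m, angles in rad, forces in N, time in s.
With the tool pointing down it reaches from about 0.35 to 0.975 m from the base axis. Payload 4.9 kg.
Tool frame: the origin (TCP) lies midway between the tips of the shut fingers; the grasp point (between the pads) lies 19 mm behind it; z points along the fingers, y is the line along which they close (so a half turn about z gives the same grasp; the last joint's range is limited). The gripper opens to 85 mm and grips with 20 to 120 N. Pads are 22 mm wide; open, the fingers measure 114 mm over their backs; the gripper's body (76 mm by 85 mm) begins 54 mm behind the grasp point. The pads swing forward as they close: fully open they stand 13 mm farther back than shut.
Start: joints at [-1.241, 0.053, 1.613, -0, 1.476, -0.119], TCP at [0.271, -0.563, 0.231] pointing down, gripper open.
Joint ranges: [-3.01, 3.01], [-1.01, 2.22], [0.06, 2.58], [-1.02, 4.17], [0.09, 2.62], [-3.14, 3.14]. Speed limits (rad/s): [2.57, 2.57, 3.14, 3.14, 3.14, 3.14].

INTERFACE

Orientations are given as a rotation vector (axis times angle).
In Python, from station import ctrl gives the robot as it stands.
- The arm moves only by the shell command python3 -m handwheel 'ROWS' [FORCE]. ROWS is JSON, a list of rows, each an object with "gripper": the gripper command: -1 is fully open, 1 is shut, values between are in proportion; "offset": the shift along the tool's x, y, z in mm, a list of three; "rotation": the turn, a rotation vector about the tool's x, y, z in rad, a list of three. A call has exactly 8 rows; each row is the pose to reach, as a shift and turn from the pose commanded when the call began, along the tool's axes at that moment; what a row does not reach only later rows make up. A row lasts 1/8 s, in which the tool goes at most 62.5 mm and 10.7 degrees, less where a joint would pass 70% of its speed; a pose out of reach is approached as far as the arm can. A call with a gripper value outside its range is refused whole. The fingers move at their own pace and stop on an object; FORCE is the grip in N (left out, the last holds). Time passes only in rows, so rows that repeat a pose let the fingers close, or fill a call up. It gives the time, the measured TCP pose, the force, the opening and the grip force at its end, in the units of the state.
- ctrl.get_obs(): the state, without advancing time (a new reading comes with each control period).
- ctrl.get_image(name): name is "scene" or "top" or "wrist"; returns a dict with "image" (420x560x3 uint8, red, green, blue), "fovy" (degrees; the focal length in pixels is half the picture's height over the tangent of half this angle, whatever the lens; pixels are square), "cx", "cy" (the principal point, pixels), "xyz" and "attitude" of the camera in the world. Camera axes: x right, y up, looking along -z (the intrinsics and any distortion apply to the point x, -y, -z); pixel columns grow to the right and rows downward; lengths in m; the calibration is good to about 2 mm. A picture is of the moment at which its call begins. There is no depth.
- ctrl.finish_job(): hands the job in; it is judged then, once.
The state is a dict: "t": time; "q": joint angles; "dq": joint speeds; "effort": joint torques, N m; "tool_pos": TCP position; "tool_rot": TCP orientation; "contact_force": force on the tool from outside, world axes, zero at the start; "wrist_torque": the same for the moment, N m; "opening": finger opening in m; "grip_force": force on a finger pad.
Only numpy, scipy, OpenCV 4.12 (cv2) and the standard library are available. Lean on these libraries where they do the work, as an engineer would, in place of code of your own. Each camera call takes 0.05 s, during which the arm holds its last target. There are 200 camera calls.

TASK

Switch on the test box on the bench at its guarded switch, using light touches of the fingertips and gripping nothing: lift the hinged guard by its lip right back until it stays open, push the toggle beneath over towards the guard's hinge until it snaps across, then tip the guard forward again and let it drop shut by itself. Leave the two bare toggles as they are, and do not shift or pick up the tools, fittings and multimeter lying about.

Things in the scene. Friction and masses are not known exactly. Their poses are not given: they have to be found in the camera images.
- test_box: Bench test box: folded aluminium case 200 (x) x 340 (y) x 75 mm high, fixed to the bench. Origin: centre of its underside, on the bench; x points away from the robot's side of the box, z up. Its flat top panel, 75 mm above the bench, carries three black switch plates in a row across y, 100 mm apart, in any order: the guarded switch, two bare toggles, and a round meter with a pilot lamp.
- switch_plate: Base plate of the guarded switch, 80 (x) x 46 (y) x 3 mm, fixed on the test box's panel. Origin: centre of its underside, on the panel; x points from the guard's lip towards its hinge (away from the robot), y lies along the hinge pin, z up.
- hinge (a point): Middle of the guard's hinge pin, 30 mm behind (+x of) the plate's centre and 24 mm above the panel; axes as the plate's. The hinge ears reach 8 mm above the pin. From the pin the guard's two cheeks (2.5 mm sheet, 27 mm apart) run 50 mm forward under the roof and hang down to 8 mm above the panel.
- guard (a joint): Angle of the guard about the pin (rad): 0 shut, grows as the lip is lifted up and back, 1.92 is its stop, leaning back. Only gravity holds it: let go below about 1.2 it drops shut, above about 1.35 it falls back and stays open. The guard clears the toggle in both its positions; shutting it does not move the toggle.
- lip (a point): Middle of the free front edge of the guard's lip, moving with the guard: when shut, 72.5 mm in front of the hinge pin and 21.5 mm above it, with free space below. The lip (32 mm wide, 3 mm thick, rising slightly forward) is the last 22 mm of the guard's roof, which is 40 to 43 mm above the panel. The guard is a grey sheet-metal channel, about 50 g, 32 mm wide, open in front and below.
- toggle (a joint): Angle of the toggle under the guard (rad): 0 off (leaning to -x of the plate, towards the lip), 0.6 on (leaning to +x, towards the hinge). It snaps over at 0.3 and stays on the side it was pushed to; about 3 N at its tip throws it.
- toggle_tip (a point): Rounded tip of that toggle's steel lever. The lever pivots 4 mm in front of (-x of) the plate's centre, 8 mm above the panel, is 28 mm long and 9 mm thick, so its tip stands about 35 mm above the panel and moves 17 mm when thrown.
- bare_a (a joint): Angle of one bare toggle (no guard), the same kind and size: 0 off, as it must stay; 0.6 on.
- bare_b (a joint): Angle of the other bare toggle, 30 mm beside the first: 0 off, as it must stay; 0.6 on.
- bare_plate: Plate of the two bare toggles, 80 x 60 x 3 mm, fixed on the panel; origin at the centre of its underside. The toggles stand 15 mm either side of it in y and 35 mm tall.
- meter_plate: Plate with a round meter, a small pilot lamp and a fuse holder, 80 x 60 mm, everything under 18 mm high, fixed on the panel; origin at the centre of its underside.
- screwdriver: Loose screwdriver, 200 mm long, under 35 mm high, lying along the rear edge of the test box's panel. Leave alone.
- brass_nipple: Loose hexagonal brass nipple, 23 mm across, 28 mm high, standing on the panel between two of the plates. Origin under its foot. Leave alone.
- brass_cap: Loose hexagonal brass cap, 22 mm across, 18 mm high, standing on the panel between the other two plates. Leave alone.
- spanner_large: Loose spanner, 220 mm long, flat on the bench to the right of the box. Leave alone.
- spanner_small: Loose spanner, 160 mm long, flat on the bench to the right of the box. Leave alone.
- multimeter: Loose multimeter, 170 x 80 x 44 mm, on the bench to the left of the box. Leave alone.
- brass_tee: Loose brass tee fitting, 56 mm long, 28 mm high, on the bench behind the box. Leave alone.

How it is judged:
On the way, in this order (a step that is already met when the one before it is completed fails the run):
1. the guard is lifted back past its balance with the toggle still off (value of joint guard above 1.4 rad and value of joint toggle below 0.2 rad), for 0.1 s.
2. the toggle is thrown over towards the hinge while the guard is open (value of joint guard above 1.2 rad and value of joint toggle above 0.5 rad), for 0.2 s.
3. the guard falls forward with no finger on it (value of joint guard between 0.1 and 1.3 rad and contact force between each of the arm, the fingers and switch_plate below 0.05 N), for 0.05 s.
At the end, for the whole second after the job is handed in: The guard is shut (within 0.06 rad), the toggle beneath it is on (over 0.5 rad, towards the hinge), and both bare toggles are still off (value of joint guard below 0.06 rad and value of joint toggle above 0.5 rad and value of joint each of bare_a, bare_b below 0.1 rad); the robot touches nothing.
It fails at once if a bare toggle is switched on (value of joint any of bare_a, bare_b above 0.3 rad).
It fails at once if a loose tool, fitting or the multimeter is shifted or lifted by more than 15 mm (distance of any of screwdriver, brass_nipple, brass_cap, spanner_large, spanner_small, multimeter, brass_tee from where it was at the start of the episode above 0.015 m).
It fails at once if the guarded switch is gripped or forced with more than 35 N (contact force between any of the fingers, the arm and switch_plate above 35 N).
It also fails if it takes over 58 s, if anything falls off the work surface, if the arm or the gripper's body presses on something with over 40 N, if the wrist force passes 120 N, or if a joint passes its speed limit or range.

## Working session

There is one attempt and no reset: what is moved stays moved. The work goes in short steps, Python scripts to look and compute and a shell command to move; the robot and the scene stay as the last step left them, time stands still between calls to the robot, and variables do not carry over. Pictures are saved under pics/ and viewed, at most 10 in all, crops included, and the job is handed in when it is done.

```bash
ls; mkdir -p pics; python3 - <<'E'
from station import ctrl
import cv2
print(ctrl.get_obs())
for n in ("scene","top"):
    d=ctrl.get_image(n); print(n,{k:v for k,v in d.items() if k!="image"})
    cv2.imwrite(f"pics/{n}0.png",d["image"][:,:,::-1])
E
```

```text
pics
{'t': 0.0, 'q': array([-1.24103021e+00,  5.33571914e-02,  1.61430355e+00,  3.83594849e-05,
        1.47599963e+00, -1.18973641e-01]), 'dq': array([-0.00160312,  0.00099013, -0.00029976, -0.00121566, -0.00062084,
        0.0004074 ]), 'effort': array([ 3.80016199e-04, -3.93680406e+01, -3.70179570e+01, -1.20095483e-04,
        6.93428257e-03,  1.21029203e-05]), 'tool_pos': array([ 0.27096482, -0.56251331,  0.23005711]), 'tool_rot': array([-3.06083971e+00, -6.98515478e-01,  2.81858896e-04]), 'contact_force': array([0.42470897, 0.04295268, 0.94382703]), 'wrist_torque': array([-0.05726176,  0.01633414, -0.07822529]), 'grip_force': 0.0, 'opening': 0.08535348701654956}
scene {'fovy': 50.602004641547424, 'cx': 280.9188837725788, 'cy': 211.41259666715212, 'xyz': array([1.38029079, 0.68915826, 0.74526181]), 'attitude': array([0.50910523, 1.16912475, 2.11502348])}
top {'fovy': 48.125021347426724, 'cx': 277.7948099639305, 'cy': 203.67613177508903, 'xyz': array([ 0.48723166, -0.03620458,  1.37758706]), 'attitude': array([ 0.06852807, -0.08283792, -1.56015016])}
```

View pics/top0.png

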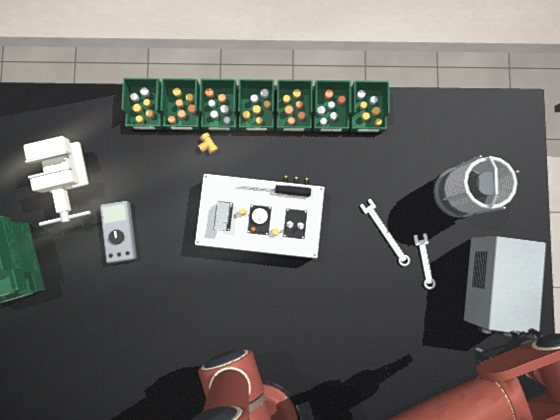

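View pics/scene0.png

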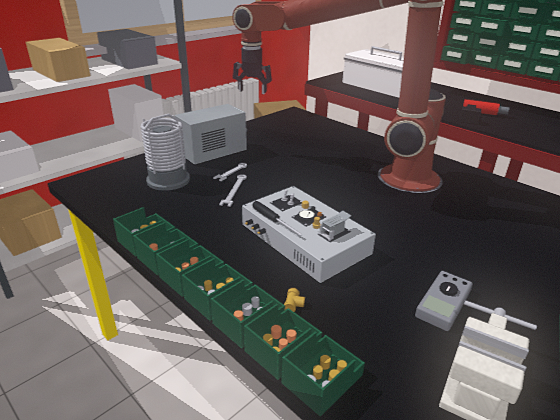

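The top view shows the box with the guarded switch at the left (225,215), meter in the middle (260,218) and bare toggles at the right (296,223). The nipple is at (241,212) and the cap at (275,233). The scene view confirms that layout, and the guard is shut.

```bash
cat > h.py <<'E'
import numpy as np,cv2
from scipy.spatial.transform import Rotation as R
def K(d):
    f=d["image"].shape[0]/2/np.tan(np.radians(d["fovy"]/2)); return f
def ray(d,u,v,z):
    f=K(d); c=np.array([(u-d["cx"])/f,-(v-d["cy"])/f,-1.]); w=R.from_rotvec(d["attitude"]).apply(c)
    return d["xyz"]+w*(z-d["xyz"][2])/w[2]
def proj(d,P):
    f=K(d); c=R.from_rotvec(d["attitude"]).inv().apply(np.atleast_2d(P)-d["xyz"])
    return np.c_[d["cx"]-f*c[:,0]/c[:,2], d["cy"]+f*c[:,1]/c[:,2]]
E
python3 - <<'E'
from h import *
from station import ctrl
d=ctrl.get_image("top"); im=d["image"]
g=im[:,:,:].min(2); m=(g>170).astype(np.uint8); m[:150]=0; m[280:]=0; m[:,:170]=0; m[:,345:]=0
m=cv2.morphologyEx(m,cv2.MORPH_CLOSE,np.ones((9,9)))
c=max(cv2.findContours(m,0,2)[0],key=cv2.contourArea)
r=cv2.minAreaRect(c); b=cv2.boxPoints(r)
q=cv2.approxPolyDP(c,6,True)[:,0]
for s in (b,q):
    W=np.array([ray(d,u,v,.075) for u,v in s]); print(s.tolist()); print(W.round(4), W.mean(0).round(4))
    print(np.linalg.norm(np.roll(W,-1,0)-W,axis=1), [np.degrees(np.arctan2(*(np.roll(W,-1,0)-W)[i,1::-1])) for i in range(len(W))])
cv2.imwrite("pics/topc.png",cv2.resize(im[165:270,180:340,::-1],None,fx=5,fy=5,interpolation=2))
E
```

```text
[[194.5373077392578, 244.2306365966797], [202.32765197753906, 173.0045928955078], [324.63018798828125, 186.3814239501953], [316.83984375, 257.60748291015625]]
[[ 0.4989  0.1809  0.075 ]
 [ 0.6975  0.1642  0.075 ]
 [ 0.6632 -0.178   0.075 ]
 [ 0.4652 -0.1564  0.075 ]] [0.5812 0.0027 0.075 ]
[0.19928493 0.34398646 0.19921647 0.33894237] [np.float64(-4.781711518451468), np.float64(-95.7135850315336), np.float64(173.76784935974928), np.float64(84.29491045468353)]
[[204, 174], [195, 244], [317, 256], [324, 187]]
[[ 0.6947  0.1595  0.075 ]
 [ 0.4995  0.1796  0.075 ]
 [ 0.4696 -0.1568  0.075 ]
 [ 0.6615 -0.1763  0.075 ]] [0.5813 0.0015 0.075 ]
[0.1962139  0.33777397 0.19285358 0.33741825] [np.float64(174.1225756760567), np.float64(-95.08413474486625), np.float64(-5.780595595587705), np.float64(84.34602613902477)]
```

View pics/topc.png

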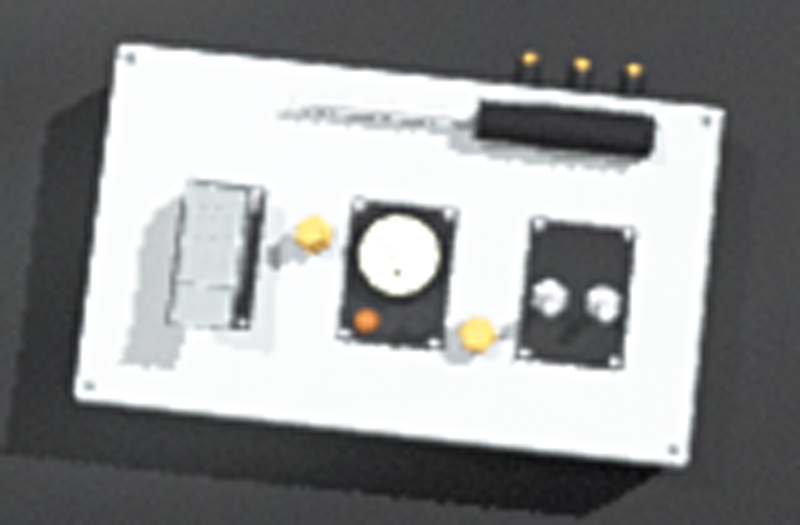

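The crop confirms the switch row, with the guard left of centre-line at crop (210,255). The box yaw is about -5.5° and its centre about (0.581, 0.002). I'll move nearer for a wrist view.

```bash
python3 -m handwheel '[{"gripper":1,"offset":[25,-30,-5],"rotation":[0,0,0.05]},{"gripper":1,"offset":[60,-70,-10],"rotation":[0,0,0.1]},{"gripper":1,"offset":[95,-110,-15],"rotation":[0,0,0.15]},{"gripper":1,"offset":[130,-150,-20],"rotation":[0,0,0.2]},{"gripper":1,"offset":[165,-190,-30],"rotation":[0,0,0.25]},{"gripper":1,"offset":[200,-230,-40],"rotation":[0,0,0.3]},{"gripper":1,"offset":[235,-270,-45],"rotation":[0,0,0.35]},{"gripper":1,"offset":[270,-310,-50],"rotation":[0,0,0.4]}]' 20
cat > g.py <<'E'
# print tool offset (mm) and rotvec from current pose to box-frame target: bx,by(from switch plate centre, mm),z world mm, tilt deg
import sys,os
from h import *
from station import ctrl
P=np.array([.591,.102]); yaw=-.096
if os.path.exists("pl.npy"): *P,yaw=np.load("pl.npy"); P=np.array(P)
o=ctrl.get_obs(); x,y,z,t=map(float,sys.argv[1:5])
B=R.from_euler('z',yaw); T=B.apply([x/1e3,y/1e3,0])+[*P,z/1e3]
Rt=B*R.from_rotvec([np.pi,0,0])*R.from_euler('y',t,degrees=True)
C=R.from_rotvec(o["tool_rot"])
print("off",(C.inv().apply(T-o["tool_pos"])*1e3).round(1),"rot",(C.inv()*Rt).as_rotvec().round(3))
b=B.inv().apply(o["tool_pos"]-[*P,0])*1e3
print("t",round(o["t"],2),"now box",b.round(1),"tilt",round(np.degrees(np.arcsin((B.inv()*C).apply([0,0,1])[0])),1),"F",o["contact_force"].round(2),"q",o["q"].round(2),"op",round(o["opening"],3))
E
python3 g.py -110 0 260 0
```

```text
t: 1.15
tool_pos: [0.38, -0.165, 0.2813]
tool_rot: [3.141, 0.073, 0.001]
contact_force: [0.6, 0.6, 0.5]
opening: -0.0001
grip_force: 0.0
off [ 114.4 -272.5   21.4] rot [ 0.    -0.     0.143]
t 1.15 now box [-184.5 -286.   281.3] tilt 0.0 F [0.63 0.63 0.47] q [-0.59 -0.51  2.    0.    1.65  0.93] op -0.0
```

```bash
python3 -m handwheel '[{"gripper":1,"offset":[15,-40,0],"rotation":[0,0,0.03]},{"gripper":1,"offset":[35,-85,0],"rotation":[0,0,0.06]},{"gripper":1,"offset":[55,-130,5],"rotation":[0,0,0.09]},{"gripper":1,"offset":[75,-175,10],"rotation":[0,0,0.12]},{"gripper":1,"offset":[95,-220,15],"rotation":[0,0,0.143]},{"gripper":1,"offset":[110,-255,20],"rotation":[0,0,0.143]},{"gripper":1,"offset":[114,-272,20],"rotation":[0,0,0.143]},{"gripper":1,"offset":[114,-272,20],"rotation":[0,0,0.143]}]'
python3 g.py -70 0 200 45
python3 - <<'E'
from h import *
from station import ctrl
d=ctrl.get_image("wrist"); print({k:v for k,v in d.items() if k!="image"})
cv2.imwrite("pics/w1.png",d["image"][:,:,::-1]); np.save("w1.npy",d,allow_pickle=True)
# predicted points
B=R.from_euler('z',-.096)
for n,p in dict(roofL=[-20,16,42],roofR=[-20,-16,42],lip=[-42.5,0,45.5],pl1=[40,-23,3],pl2=[-40,-23,3],bare=[0,-200,3]).items():
    print(n,proj(d,B.apply(np.array(p)/1e3)+[.591,.102,.075]).round(1))
E
```

```text
t: 2.15
tool_pos: [0.4803, 0.1109, 0.2612]
tool_rot: [3.138, -0.146, -0.001]
contact_force: [0.4, 0.5, -0.0]
opening: 0.0002
grip_force: 0.0
off [41.1 -1.6 61.2] rot [-0.001  0.786  0.003]
t 2.15 now box [-111.    -1.7  261.2] tilt -0.0 F [ 0.4   0.48 -0.04] q [ 0.08 -0.29  1.87 -0.    1.55  1.74] op 0.0
{'fovy': 58.47869071963678, 'cx': 279.8130679979214, 'cy': 208.5676281224238, 'xyz': array([0.54844319, 0.10418835, 0.40365883]), 'attitude': array([-0.20781689,  0.22780191, -1.65274447])}
roofL [[254.9  70.4]]
roofR [[299.4  70.5]]
lip [[277.1 103. ]]
pl1 [[307.2  -7.4]]
pl2 [[305.   99.9]]
bare [[525.8  48.8]]
```

View pics/w1.png

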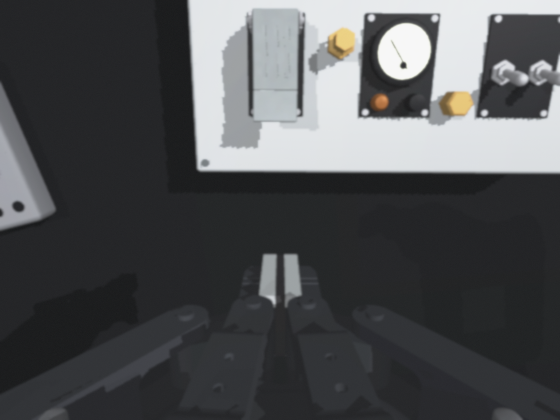

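The wrist view shows the guard roof from (252,8) down to its lip edge at about (275.5,122). The plate's near edge is at v≈118 with its right corner at (303,118). Edges are level in the image, so the yaw is right. I'll refine the plate position from these.

```bash
python3 - <<'E'
from h import *
d=np.load("w1.npy",allow_pickle=True).item(); B=R.from_euler('z',-.096)
im=d["image"]; print(im[105:130:1,275].mean(1).round().tolist()); print(im[100,240:312].mean(1).round().tolist())
a=ray(d,275.5,122,.121)-B.apply([-.0425,0,0]); b=ray(d,303.5,118,.078)-B.apply([-.04,-.023,0])
c=ray(d,248.5,118,.078)-B.apply([-.04,.023,0])
print(a,b,c); p=(a+(b+c)/2)/2; print(p)
np.save("pl.npy",[p[0],p[1],-.096])
E
python3 g.py -95 0 170 60
```

```text
[194.0, 194.0, 193.0, 193.0, 193.0, 193.0, 193.0, 193.0, 194.0, 194.0, 195.0, 196.0, 196.0, 195.0, 192.0, 180.0, 181.0, 214.0, 227.0, 229.0, 230.0, 230.0, 229.0, 230.0, 229.0]
[159.0, 159.0, 159.0, 158.0, 158.0, 159.0, 157.0, 145.0, 112.0, 73.0, 52.0, 56.0, 88.0, 136.0, 173.0, 189.0, 191.0, 191.0, 190.0, 190.0, 190.0, 190.0, 190.0, 191.0, 190.0, 191.0, 191.0, 191.0, 192.0, 192.0, 193.0, 192.0, 193.0, 193.0, 193.0, 192.0, 193.0, 193.0, 192.0, 192.0, 192.0, 191.0, 191.0, 190.0, 191.0, 191.0, 191.0, 191.0, 191.0, 190.0, 191.0, 192.0, 192.0, 191.0, 191.0, 183.0, 157.0, 115.0, 74.0, 55.0, 53.0, 65.0, 113.0, 168.0, 199.0, 208.0, 209.0, 209.0, 209.0, 209.0, 209.0, 209.0]
[0.57769638 0.10445377 0.121     ] [0.57650094 0.10438882 0.078     ] [0.57642433 0.10484153 0.078     ]
[0.57707951 0.10453447 0.0995    ]
off [ 1.9 -3.7 91.3] rot [-0.     1.047  0.002]
t 2.2 now box [-96.8  -3.7 261.3] tilt -0.0 F [-0.54 -0.26  0.45] q [ 0.07 -0.29  1.88 -0.    1.55  1.74] op 0.0
```

```bash
python3 -m handwheel '[{"gripper":1,"offset":[0,-1,10],"rotation":[0,0.13,0]},{"gripper":1,"offset":[0,-2,25],"rotation":[0,0.28,0]},{"gripper":1,"offset":[0,-3,40],"rotation":[0,0.43,0]},{"gripper":1,"offset":[0,-4,55],"rotation":[0,0.58,0]},{"gripper":1,"offset":[1,-4,70],"rotation":[0,0.73,0]},{"gripper":1,"offset":[2,-4,80],"rotation":[0,0.88,0]},{"gripper":1,"offset":[2,-4,90],"rotation":[0,1.0,0]},{"gripper":1,"offset":[2,-4,90],"rotation":[0,1.047,0]}]'
python3 g.py -95 0 101 60;python3 g.py -37.5 0 101 60
```

```text
t: 3.2
tool_pos: [0.4851, 0.1142, 0.173]
tool_rot: [2.674, -0.13, 1.548]
contact_force: [0.5, -0.7, -0.7]
opening: 0.0
grip_force: 0.0
off [-63.7   0.7  33.7] rot [ 0.001 -0.003  0.   ]
t 3.2 now box [-92.5   0.8 173. ] tilt 60.2 F [ 0.54 -0.69 -0.69] q [ 0.25 -0.8   2.58 -0.75  0.44  2.45] op 0.0
off [-35.1   0.7  83.6] rot [ 0.001 -0.003  0.   ]
t 3.2 now box [-92.5   0.8 173. ] tilt 60.2 F [ 0.54 -0.69 -0.69] q [ 0.25 -0.8   2.58 -0.75  0.44  2.45] op 0.0
```

```bash
python3 g.py -68 0 150 50;python3 -m handwheel '[{"gripper":1,"offset":[0,0,5],"rotation":[0,-0.04,0]},{"gripper":1,"offset":[-2,0,12],"rotation":[0,-0.08,0]},{"gripper":1,"offset":[-4,0,20],"rotation":[0,-0.12,0]},{"gripper":1,"offset":[-7,0,28],"rotation":[0,-0.17,0]},{"gripper":1,"offset":[-8,0.5,32],"rotation":[0,-0.175,0]},{"gripper":1,"offset":[-8,0.5,33],"rotation":[0,-0.175,0]},{"gripper":1,"offset":[-8,0.5,33],"rotation":[0,-0.175,0]},{"gripper":1,"offset":[-8,0.5,33],"rotation":[0,-0.175,0]}]'
python3 g.py -68 0 100 50;python3 g.py -43 0 102 50
```

```text
off [-7.8  0.7 32.7] rot [ 0.001 -0.177 -0.   ]
t 3.2 now box [-92.5   0.8 173. ] tilt 60.2 F [ 0.54 -0.69 -0.69] q [ 0.25 -0.8   2.58 -0.75  0.44  2.45] op 0.0
t: 4.2
tool_pos: [0.5089, 0.1126, 0.1483]
tool_rot: [2.809, -0.133, 1.307]
contact_force: [0.8, -0.3, -0.2]
opening: -0.0
grip_force: 0.0
off [-36.5   1.4  31.6] rot [-0.001  0.001  0.001]
t 4.2 now box [-68.7   1.5 148.3] tilt 49.9 F [ 0.77 -0.26 -0.15] q [ 0.19 -0.61  2.46 -0.48  0.49  2.19] op -0.0
off [-18.9   1.5  49.4] rot [-0.001  0.001  0.001]
t 4.2 now box [-68.7   1.5 148.3] tilt 49.9 F [ 0.77 -0.26 -0.15] q [ 0.19 -0.61  2.46 -0.48  0.49  2.19] op -0.0
```

```bash
python3 -m handwheel '[{"gripper":1,"offset":[-12,0.5,10],"rotation":[0,0,0]},{"gripper":1,"offset":[-25,1,21],"rotation":[0,0,0]},{"gripper":1,"offset":[-36,1,31],"rotation":[0,0,0]},{"gripper":1,"offset":[-36,1,31],"rotation":[0,0,0]},{"gripper":1,"offset":[-31,1,36],"rotation":[0,0,0]},{"gripper":1,"offset":[-25,1,42],"rotation":[0,0,0]},{"gripper":1,"offset":[-20,1,48],"rotation":[0,0,0]},{"gripper":1,"offset":[-20,1,48],"rotation":[0,0,0]}]'
python3 g.py -43 0 102 50
python3 - <<'E'
from h import *
from station import ctrl
a=ctrl.get_image("wrist")["image"]; b=ctrl.get_image("scene")["image"]
b=cv2.resize(b[150:300,230:430],(560,420),interpolation=2)
cv2.imwrite("pics/w2.png",cv2.resize(np.hstack([a,b])[:,:,::-1],(800,300)))
E
```

```text
t: 5.2
tool_pos: [0.5337, 0.1092, 0.1028]
tool_rot: [2.809, -0.134, 1.308]
contact_force: [-0.6, 0.6, 0.4]
opening: -0.0
grip_force: 0.0
off [-0.2  0.4  1. ] rot [-0.     0.001  0.001]
t 5.2 now box [-43.7   0.4 102.8] tilt 49.9 F [-0.55  0.58  0.36] q [ 0.17 -0.42  2.43 -0.63  0.34  2.35] op -0.0
```

View pics/w2.png

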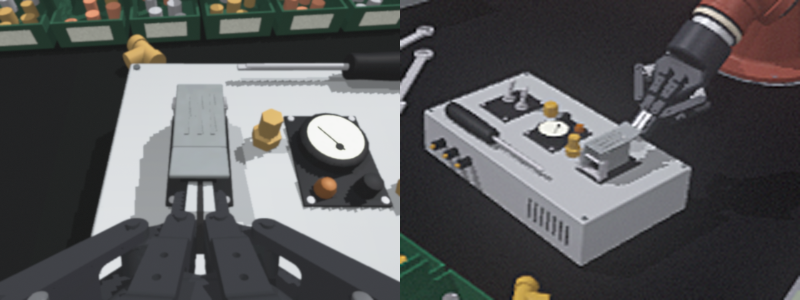

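The wrist half shows the fingertips hidden under the lip, whose edge is at about (203,182). The scene half shows the tool meeting the guard from the front with nothing else touched. Next I'll lift along the arc.

```bash
python3 -m handwheel '[{"gripper":1,"offset":[9,0,-3],"rotation":[0,0,0]},{"gripper":1,"offset":[20,0,-6],"rotation":[0,0,0]},{"gripper":1,"offset":[32,0,-6],"rotation":[0,0,0]},{"gripper":1,"offset":[43,0,-5],"rotation":[0,0,0]},{"gripper":1,"offset":[55,0,0],"rotation":[0,0,0]},{"gripper":1,"offset":[66,0,5],"rotation":[0,0,0]},{"gripper":1,"offset":[66,0,5],"rotation":[0,0,0]},{"gripper":1,"offset":[66,0,5],"rotation":[0,0,0]}]'
python3 g.py 48 0 147 50
python3 - <<'E'
from h import *
from station import ctrl
a=ctrl.get_image("wrist")["image"]; b=ctrl.get_image("scene")["image"]
b=cv2.resize(b[150:300,230:430],(560,420),interpolation=2)
cv2.imwrite("pics/w3.png",cv2.resize(np.hstack([a,b])[:,:,::-1],(800,300)))
E
```

```text
t: 6.3
tool_pos: [0.5786, 0.1048, 0.1488]
tool_rot: [2.81, -0.133, 1.305]
contact_force: [0.3, 0.9, 0.2]
opening: -0.0002
grip_force: 0.0
off [28.6  0.5 36.7] rot [-0.     0.003  0.001]
t 6.3 now box [  1.5   0.4 148.8] tilt 49.8 F [0.25 0.93 0.19] q [ 0.14 -0.38  2.31 -0.48  0.39  2.17] op -0.0
```

View pics/w3.png

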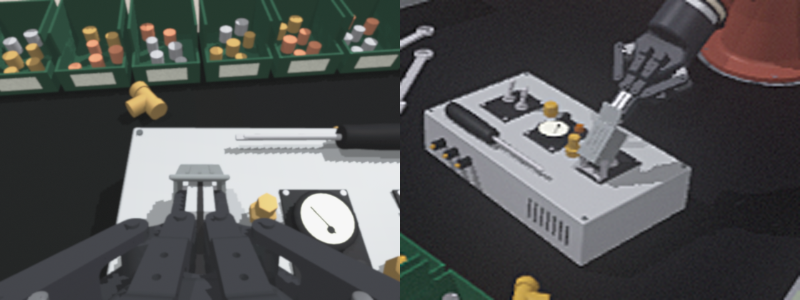

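The guard is now about 1 rad open and resting on the fingers, with its lip at wrist crop (200,175). I'll carry it past balance.

```bash
python3 -m handwheel '[{"gripper":1,"offset":[10,0,8],"rotation":[0,0,0]},{"gripper":1,"offset":[20,0,17],"rotation":[0,0,0]},{"gripper":1,"offset":[28,0,30],"rotation":[0,0,0]},{"gripper":1,"offset":[28,0,37],"rotation":[0,0,0]},{"gripper":1,"offset":[28,0,37],"rotation":[0,0,0]},{"gripper":1,"offset":[28,0,30],"rotation":[0,0,0]},{"gripper":1,"offset":[20,0,10],"rotation":[0,0,0]},{"gripper":1,"offset":[5,0,-20],"rotation":[0,0,0]}]'
python3 g.py -50 0 130 30
python3 - <<'E'
from h import *
from station import ctrl
a=ctrl.get_image("wrist")["image"]; b=ctrl.get_image("scene")["image"]
b=cv2.resize(b[150:300,230:430],(560,420),interpolation=2)
cv2.imwrite("pics/w4.png",cv2.resize(np.hstack([a,b])[:,:,::-1],(800,300)))
E
```

```text
t: 7.4
tool_pos: [0.5661, 0.1061, 0.1667]
tool_rot: [2.809, -0.134, 1.307]
contact_force: [-0.2, 0.8, 0.2]
opening: -0.0001
grip_force: 0.0
off [-53.1   0.4  -6.2] rot [-0.    -0.347  0.001]
t 7.4 now box [-11.    0.5 166.7] tilt 49.9 F [-0.25  0.79  0.2 ] q [ 0.14 -0.45  2.33 -0.44  0.44  2.13] op -0.0
```

View pics/w4.png

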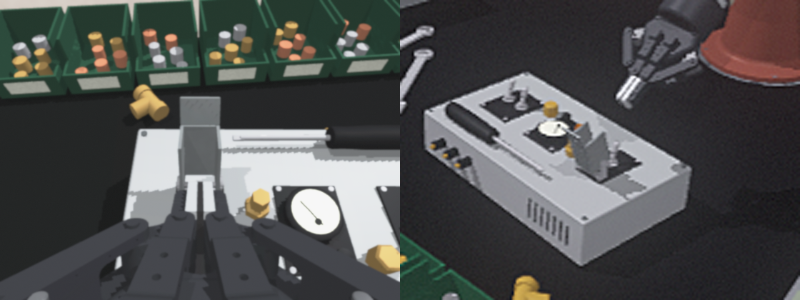

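The guard stands open: the wrist crop shows its inside at (200,130), and the toggle is still leaning forward in the scene crop at (613,148). Next I'll stage for the throw.

```bash
python3 -m handwheel '[{"gripper":1,"offset":[-10,0,-2],"rotation":[0,-0.1,0]},{"gripper":1,"offset":[-20,0,-3],"rotation":[0,-0.25,0]},{"gripper":1,"offset":[-30,0,-4],"rotation":[0,-0.4,0]},{"gripper":1,"offset":[-40,0,-5],"rotation":[0,-0.55,0]},{"gripper":1,"offset":[-48,0,-6],"rotation":[0,-0.61,0]},{"gripper":1,"offset":[-53,0,-6],"rotation":[0,-0.61,0]},{"gripper":1,"offset":[-53,0,-6],"rotation":[0,-0.61,0]},{"gripper":1,"offset":[-53,0,-6],"rotation":[0,-0.61,0]}]'
python3 g.py -45 0 98 15; python3 g.py -15 0 98 15
```

```text
t: 8.5
tool_pos: [0.5279, 0.1099, 0.1293]
tool_rot: [3.099, -0.147, 0.407]
contact_force: [0.2, 0.5, -0.1]
opening: 0.0001
grip_force: 0.0
off [-3.8  0.6 31.4] rot [0.    0.    0.001]
t 8.5 now box [-49.5   0.6 129.3] tilt 15.0 F [ 0.23  0.52 -0.1 ] q [ 0.09 -0.23  2.07 -0.06  1.05  1.78] op 0.0
off [25.2  0.6 39.2] rot [0.    0.    0.001]
t 8.5 now box [-49.5   0.6 129.3] tilt 15.0 F [ 0.23  0.52 -0.1 ] q [ 0.09 -0.23  2.07 -0.06  1.05  1.78] op 0.0
```

```bash
python3 -m handwheel '[{"gripper":1,"offset":[-2,0.5,16],"rotation":[0,0,0]},{"gripper":1,"offset":[-4,0.5,31],"rotation":[0,0,0]},{"gripper":1,"offset":[0,0.5,32],"rotation":[0,0,0]},{"gripper":1,"offset":[8,0.5,34.5],"rotation":[0,0,0]},{"gripper":1,"offset":[15,0.5,36.5],"rotation":[0,0,0]},{"gripper":1,"offset":[20,0.5,38],"rotation":[0,0,0]},{"gripper":1,"offset":[25,0.5,39],"rotation":[0,0,0]},{"gripper":1,"offset":[25,0.5,39],"rotation":[0,0,0]}]'
python3 g.py -45 0 98 15
python3 -m handwheel '[{"gripper":1,"offset":[-8,0,-2],"rotation":[0,0,0]},{"gripper":1,"offset":[-20,0,-5],"rotation":[0,0,0]},{"gripper":1,"offset":[-30,0,-20],"rotation":[0,0,0]},{"gripper":1,"offset":[-35,0,-40],"rotation":[0,0,0]},{"gripper":1,"offset":[-35,0,-65],"rotation":[0,0,0]},{"gripper":1,"offset":[-35,0,-85],"rotation":[0,0,0]},{"gripper":1,"offset":[-35,0,-95],"rotation":[0,0,0]},{"gripper":1,"offset":[-35,0,-95],"rotation":[0,0,0]}]'
python3 g.py -45 -90 230 0
python3 - <<'E'
from h import *
from station import ctrl
a=ctrl.get_image("wrist")["image"]; b=ctrl.get_image("scene")["image"]
b=cv2.resize(b[170:260,290:410],(560,420),interpolation=2)
cv2.imwrite("pics/w5.png",cv2.resize(np.hstack([a,b])[:,:,::-1],(800,300)))
E
```

```text
t: 9.5
tool_pos: [0.5631, 0.1059, 0.0987]
tool_rot: [3.098, -0.147, 0.409]
contact_force: [0.1, 0.3, -0.7]
opening: 0.0001
grip_force: 0.0
off [-30.1   0.   -7.3] rot [ 0.    -0.001  0.001]
t 9.5 now box [-14.    0.   98.7] tilt 15.0 F [ 0.06  0.26 -0.75] q [ 0.08 -0.11  2.02 -0.05  0.97  1.77] op 0.0
t: 10.5
tool_pos: [0.5042, 0.1117, 0.1815]
tool_rot: [3.099, -0.147, 0.409]
contact_force: [0.6, -0.3, -0.7]
opening: 0.0001
grip_force: 0.0
off [ 39.8  90.2 -39.5] rot [ 0.    -0.262  0.001]
t 10.5 now box [-7.330e+01  1.000e-01  1.815e+02] tilt 15.0 F [ 0.64 -0.33 -0.67] q [ 0.1  -0.35  2.07 -0.06  1.16  1.78] op 0.0
```

View pics/w5.png

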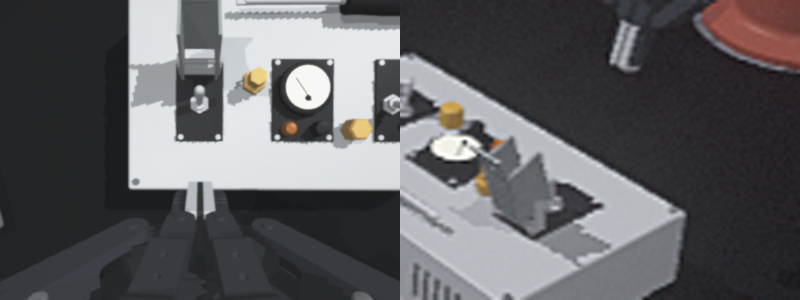

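The wrist half shows the toggle tip at (200,90) beyond its pivot at (200,103), so it is thrown on towards the hinge. The guard is still open. I'll go over the top and behind the lip.

```bash
python3 -m handwheel '[{"gripper":1,"offset":[5,0,-20],"rotation":[0,-0.05,0]},{"gripper":1,"offset":[12,0,-43],"rotation":[0,-0.15,0]},{"gripper":1,"offset":[40,0,-37],"rotation":[0,-0.262,0]},{"gripper":1,"offset":[80,0,-26],"rotation":[0,-0.262,0]},{"gripper":1,"offset":[120,0,-15],"rotation":[0,-0.262,0]},{"gripper":1,"offset":[155,0,-5],"rotation":[0,-0.262,0]},{"gripper":1,"offset":[179,0,1],"rotation":[0,-0.262,0]},{"gripper":1,"offset":[179,0,1],"rotation":[0,-0.262,0]}]'
python3 g.py 100 0 145 0
```

```text
t: 11.6
tool_pos: [0.6771, 0.0947, 0.2238]
tool_rot: [3.137, -0.15, -0.007]
contact_force: [0.1, -0.3, 0.1]
opening: 0.0001
grip_force: 0.0
off [-0.1 -0.2 78.8] rot [0.001 0.004 0.   ]
t 11.6 now box [ 1.005e+02 -2.000e-01  2.238e+02] tilt -0.2 F [ 0.1  -0.34  0.11] q [ 0.03  0.2   1.47 -0.    1.48  1.7 ] op 0.0
```

Descend, then push forward and retreat in one go.

```bash
python3 -m handwheel '[{"gripper":1,"offset":[0,0,20],"rotation":[0,0,0]},{"gripper":1,"offset":[0,0,45],"rotation":[0,0,0]},{"gripper":1,"offset":[0,0,70],"rotation":[0,0,0]},{"gripper":1,"offset":[0,0,79],"rotation":[0,0,0]},{"gripper":1,"offset":[-5,0,79],"rotation":[0,0,0]},{"gripper":1,"offset":[-15,0,79],"rotation":[0,0,0]},{"gripper":1,"offset":[-25,0,79],"rotation":[0,0,0]},{"gripper":1,"offset":[-35,0,79],"rotation":[0,0,0]}]'
python3 g.py 31 0 145 0
python3 -m handwheel '[{"gripper":1,"offset":[-10,0,0],"rotation":[0,0,0]},{"gripper":1,"offset":[-19,0,0],"rotation":[0,0,0]},{"gripper":1,"offset":[-27,0,0],"rotation":[0,0,0]},{"gripper":1,"offset":[-34,0,0],"rotation":[0,0,0]},{"gripper":1,"offset":[-25,0,0],"rotation":[0,0,0]},{"gripper":1,"offset":[-5,0,-10],"rotation":[0,0,0]},{"gripper":1,"offset":[10,0,-30],"rotation":[0,0,0]},{"gripper":1,"offset":[10,0,-60],"rotation":[0,0,0]}]'
python3 g.py -100 0 230 0
python3 - <<'E'
from h import *
from station import ctrl
a=ctrl.get_image("top")["image"][150:280,170:345]; b=ctrl.get_image("scene")["image"]
a=cv2.resize(a,(560,420),interpolation=2)
b=cv2.resize(b[170:260,290:410],(560,420),interpolation=2)
cv2.imwrite("pics/w6.png",cv2.resize(np.hstack([a,b])[:,:,::-1],(800,300)))
E
```

```text
t: 12.6
tool_pos: [0.6413, 0.0986, 0.1483]
tool_rot: [3.138, -0.149, 0.001]
contact_force: [-0.1, 0.4, 1.0]
opening: -0.0001
grip_force: 0.1
off [-33.5   0.2   3.2] rot [ 0.    -0.     0.001]
t 12.6 now box [ 64.5   0.3 148.3] tilt 0.0 F [-0.05  0.39  1.04] q [ 0.04  0.17  1.63 -0.    1.34  1.7 ] op -0.0
t: 13.6
tool_pos: [0.6526, 0.0971, 0.2064]
tool_rot: [3.137, -0.15, -0.005]
contact_force: [-0.4, 0.3, -0.5]
opening: 0.0002
grip_force: 0.0
off [-176.    -0.2  -23.1] rot [0.001 0.003 0.   ]
t 13.6 now box [ 7.590e+01 -1.000e-01  2.064e+02] tilt -0.2 F [-0.36  0.28 -0.49] q [ 0.04  0.15  1.55 -0.    1.44  1.7 ] op 0.0
```

View pics/w6.png

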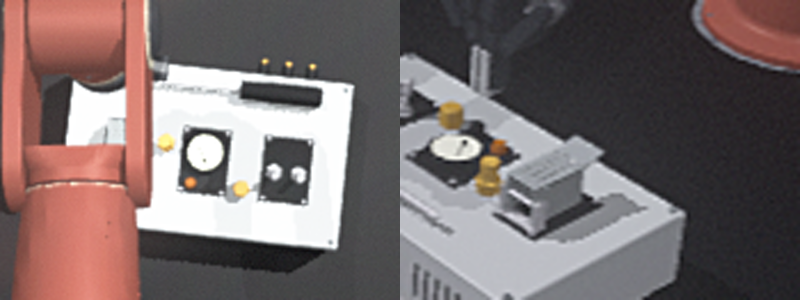

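The scene half shows the guard shut, with its roof level at (555,165). The bare toggles in the top half, at (285,175), are unchanged and nothing has moved. The arm is clear, so I'll hand in.

```bash
python3 -m handwheel '[{"gripper":1,"offset":[0,0,-10],"rotation":[0,0,0]},{"gripper":1,"offset":[0,0,-20],"rotation":[0,0,0]},{"gripper":1,"offset":[0,0,-20],"rotation":[0,0,0]},{"gripper":1,"offset":[0,0,-20],"rotation":[0,0,0]},{"gripper":1,"offset":[0,0,-20],"rotation":[0,0,0]},{"gripper":1,"offset":[0,0,-20],"rotation":[0,0,0]},{"gripper":1,"offset":[0,0,-20],"rotation":[0,0,0]},{"gripper":1,"offset":[0,0,-20],"rotation":[0,0,0]}]'
python3 -c "from station import ctrl; print(ctrl.finish_job())"
```

```text
t: 14.7
tool_pos: [0.6518, 0.0975, 0.2272]
tool_rot: [3.138, -0.149, -0.002]
contact_force: [0.6, -0.0, 0.6]
opening: 0.0001
grip_force: 0.0
the job is handed in; nothing more can be done
None
```

I lifted the guard until it stayed open, threw the toggle over towards the hinge, and tipped the guard forward to drop shut; the job is handed in at about 15 s, the final pictures show the guard shut and the bare toggles and loose items in view unmoved, and no verdict was returned.

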